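# Turn the leaf of the wire-sample stand

## Task

Turn the part-raised leaf of the wire-sample stand over its spine, pushing it with a fingertip or the outside of the closed fingers, and then press it gently down until it lies flat on the page at the other side; the hinge is stiff, so it stays wherever you leave it. Do not pinch or grasp the leaf, do not lift, tip or shove the stand, leave the spool, the plug gauge and the micrometer where they are, and end with the hand clear of everything.

Things in the scene. Friction and masses are not known exactly. Their poses are not given: they have to be found in the camera images.
- stand: Wire-sample stand: a loose, heavy (2.6 kg) teal slab on rubber feet, 190 mm along its own x, 300 mm along its own y, top 30 mm above the table, like an open book. Origin: centre of its underside, on the table. Its x axis runs along the spine, its y axis points to the page on whose side the leaf starts, z up. Four 3.5 mm rubber bumpers stand on the top near the corners.
- spine_mid (a point): Middle of the spine (the hinge axis of the leaf), 36 mm above the table, straight above the origin of the stand; the axis runs along the stand's x. Two round steel hinge lugs, 16 mm in diameter, hold it at x = -89 mm and +89 mm.
- leaf (a joint): Angle of the leaf about the spine, rad. 0 = flat on the page on the stand's +y side, 1.57 = upright, 3.14 = flat on the -y page (end stop: its middle plane then 36 mm above the table, on the bumpers). It starts part-raised, at about 0.35 to 0.75. The hinge is stiff (about 0.16 N m of friction) and holds the leaf at any angle; turning takes about 2 to 6 N at the free edge.
- edge_mid (a point): Middle of the leaf's free edge. The leaf is a rigid light grey plate, 164 mm along the spine, 4 mm thick, about 0.12 kg, its middle plane through the hinge axis, its free edge 138 mm from that axis. Its y axis points from the spine out to the free edge, its x axis along the spine; its z axis is square to the leaf, up while the leaf is at 0.
- face_a: The face of the leaf that looks up at the start (half of the leaf's thickness). Origin on the hinge axis at the spine's middle.
- face_b: The opposite face of the leaf, which looks down at the start and up when the leaf has been turned. Origin on the hinge axis at the spine's middle.
- spool: Bystander: black spool of copper wire standing upright, 60 mm in diameter, 50 mm high, loose, 0.25 kg. Origin: centre of its underside.
- plug_gauge: Bystander: slim steel plug gauge standing upright, 30 mm in diameter at the foot, 98 mm high, loose, 0.16 kg, easily knocked over. Origin: centre of its underside.
- micrometer: Bystander: digital micrometer in a teal clamping stand, foot 160 mm by 100 mm, 141 mm high, about 2 kg, loose; the micrometer sticks out to 100 mm on either side of the middle, along its own y. Origin: centre of its underside.

How it is judged:
By the outcome, as a careful person would: the job done as asked, in the order asked, and still so for the second after the job is handed in, with the robot touching nothing.
It also fails if it takes over 45 s, if anything falls off the work surface, if the arm or the gripper's body presses on something with over 40 N, if the wrist force passes 120 N, or if a joint passes its speed limit or range.

## Robot

A 6-joint arm with a two-finger parallel gripper is mounted at the origin on the work surface. World frame = base frame: x ahead of the robot, y to its left, z up, the work surface at z = 0. Lengths are in m, angles in degrees, forces in N, time in s.
With the tool pointing down it reaches from about 0.25 to 0.725 m from the base axis. Payload 9.7 kg.
Tool frame: the origin (TCP) lies midway between the tips of the shut fingers; the grasp point (between the pads) lies 19 mm behind it; z points along the fingers, y is the line along which they close (so a half turn about z gives the same grasp; the last joint's range is limited). The gripper opens to 85 mm and grips with 20 to 120 N. Pads are 22 mm wide; open, the fingers measure 114 mm over their backs; the gripper's body (76 mm by 85 mm) begins 54 mm behind the grasp point. The pads swing forward as they close: fully open they stand 13 mm farther back than shut.
Start: joints at [-73.568, 4.979, 10.078, 95.1, 0, 90], TCP at [0.156, -0.528, 0.231] pointing down, gripper open.
Joint ranges: [-179.16, 179.16], [-48.56, 103.87], [-65.8, 70.77], [-126.05, 130.52], [-82.76, 87.17], [-180, 180]. Speed limits (degrees/s): [127.2, 127.2, 147.25, 180, 180, 180].

## Interface

Orientations are given as [roll, pitch, yaw] about the fixed x, y, z axes, in that order (R = Rz(yaw) Ry(pitch) Rx(roll)).
In Python, from workcell import bot gives the robot as it stands.
- The arm moves only by the shell command python3 -m crank 'ROWS' [FORCE]. ROWS is JSON, a list of rows, each an object with "gripper": the finger opening in mm, from 0 to 85.4; "travel": the shift along the tool's x, y, z in mm, a list of three; "twist": the turn, a rotation vector about the tool's x, y, z in rad, a list of three. In form: [{"gripper": gripper, "travel": [tx, ty, tz], "twist": [rx, ry, rz]}, ...]. A call has 1 to 12 rows; each row shifts and turns the commanded pose from where the row before left it, along the tool's axes as they then stand; what a row does not reach is not made up. A row lasts 1/8 s, in which the tool goes at most 62.5 mm and 10.7 degrees, less where a joint would pass 70% of its speed; a pose out of reach is approached as far as the arm can. A call is refused whole if a number of a shift passes 62.5 or a number of a turn 0.188, either way. A call with a gripper value outside its range is refused whole. The fingers move at their own pace and stop on an object; FORCE is the grip in N (left out, the last holds). Time passes only in rows, so rows that do not move let the fingers close. It gives the time, the measured TCP pose, the force, the opening and the grip force at its end, in the units of the state.
- bot.get_obs(): the state, without advancing time (a new reading comes with each control period).
- bot.camera(name): name is "scene" or "top" or "wrist"; returns the picture (420x560x3 uint8, red, green, blue); there is no depth.
- bot.calibration(name): a dict with "vfov" (degrees; the focal length in pixels is half the picture's height over the tangent of half this angle, whatever the lens; pixels are square), "cx", "cy" (the principal point, pixels), "k1" (the pictures are not rectified: a ray, as slopes to the right and down, at radius r is drawn at 1 + k1 r^2 times it, then the intrinsics apply), "camera_from_world" (4x4, takes a point from world to camera coordinates). Camera axes: x right, y down, z forward; pixel columns grow to the right and rows downward; lengths in m; the calibration is good to about 2 mm. A picture is of the moment at which its call begins: read the wrist's pose just before it. calibration takes no time and is no camera call; for the wrist camera it gives the pose at the moment of the call.
- bot.job_done(): hands the job in; it is judged then, once.
The state is a dict: "time": time; "q": joint angles; "qd": joint speeds; "joint_efforts": joint torques, N m; "ee_pos": TCP position; "tcp_rot": TCP orientation; "wrist_force": force on the tool from outside, world axes, zero at the start; "torque": the same for the moment, N m; "opening": finger opening in m; "grasp_force": force on a finger pad.
Only numpy, scipy, OpenCV 4.12 (cv2) and the standard library are available. Lean on these libraries where they do the work, as an engineer would, in place of code of your own. Each camera call takes 0.05 s, during which the arm holds its last target. There are 200 camera calls.

## Working session

There is one attempt and no reset: what is moved stays moved. The work goes in short steps, Python scripts to look and compute and a shell command to move; the robot and the scene stay as the last step left them, time stands still between calls to the robot, and variables do not carry over. Pictures are saved under pics/ and viewed, at most 10 in all, crops included, and the job is handed in when it is done.

```bash
mkdir -p pics; python3 - <<'E'
from workcell import bot
import cv2
for n in("scene","top"):
    im=bot.camera(n); cv2.imwrite(f"pics/{n}0.png",im[:,:,::-1])
    c=bot.calibration(n); print(n,c)
o=bot.get_obs(); print(o)
E
```

```text
scene {'vfov': 46.22745438709212, 'cx': 271.0267787106902, 'cy': 209.97605680628254, 'k1': -0.009078459008195034, 'camera_from_world': array([[-0.2340662 ,  0.97212385,  0.01371966,  0.17402887],
       [ 0.68338805,  0.17454943, -0.7088817 , -0.37718605],
       [-0.69151557, -0.15654939, -0.70519395,  1.66215438],
       [ 0.        ,  0.        ,  0.        ,  1.        ]])}
top {'vfov': 42.39141600432269, 'cx': 277.40079099415357, 'cy': 205.14567622075495, 'k1': -0.17561396909544227, 'camera_from_world': array([[ 0.02671791, -0.99957861,  0.01134735, -0.06642645],
       [-0.98450263, -0.02827971, -0.17307462,  0.59562371],
       [ 0.17332259, -0.0065473 , -0.98484334,  1.09313158],
       [ 0.        ,  0.        ,  0.        ,  1.        ]])}
{'time': 0.1, 'q': array([-7.35675170e+01,  5.00642446e+00,  1.00368838e+01,  9.50992500e+01,
        3.41983238e-04,  8.99997025e+01]), 'qd': array([ 0.04808073, -0.07751615,  0.14740963, -0.07539772,  0.13564532,
        0.01696847]), 'joint_efforts': array([ 5.33766961e-04, -5.21562803e+01,  4.65653872e+01,  1.61016884e-02,
       -7.62438475e-06, -8.57154561e-06]), 'ee_pos': array([ 0.15552683, -0.52732488,  0.23064969]), 'tcp_rot': array([-1.79931209e+02, -3.42340158e-04,  1.64327801e+01]), 'wrist_force': array([-0.61238707, -0.93550102, -0.44330072]), 'torque': array([-0.06640296,  0.01069397,  0.04513962]), 'grasp_force': 0.0, 'opening': 0.08571994172686752}
```

View pics/top0.png

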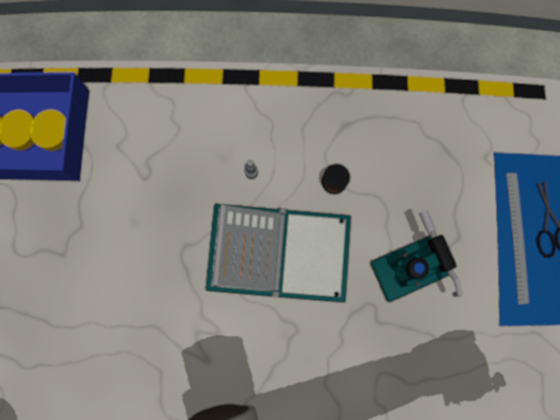

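View pics/scene0.png

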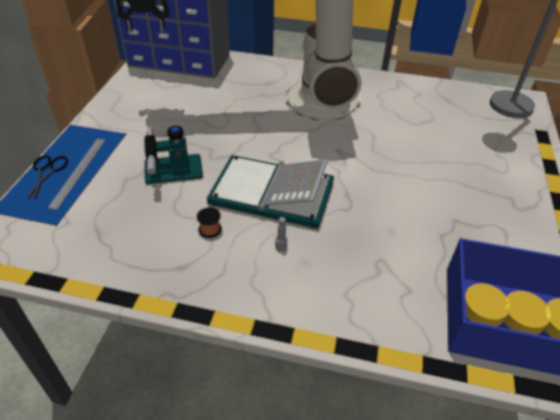

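The top view shows the stand at about (280,252), with its spine from (283,210) to (277,294) and the leaf on the image-left side (+y). The plug gauge is at (251,170), the spool at (335,178) and the micrometer at (415,265). The scene view shows the leaf's raised edge near (325,162)-(310,203).

```bash
cat > h.py <<'E'
import numpy as np, cv2
from workcell import bot
def ray(n,uv,c=None):
    c=c or bot.calibration(n); f=210/np.tan(np.radians(c["vfov"]/2))
    K=np.array([[f,0,c["cx"]],[0,f,c["cy"]],[0,0,1]])
    p=cv2.undistortPoints(np.array([[uv]],float),K,np.array([c["k1"],0,0,0.]))[0,0]
    T=c["camera_from_world"]; R=T[:3,:3]
    d=R.T@np.array([p[0],p[1],1]); return -R.T@T[:3,3], d/np.linalg.norm(d)
def onz(n,uv,z,c=None):
    o,d=ray(n,uv,c); return o+d*(z-o[2])/d[2]
def tri(rays):
    A=sum(np.eye(3)-np.outer(d,d) for o,d in rays); b=sum((np.eye(3)-np.outer(d,d))@o for o,d in rays)
    return np.linalg.solve(A,b)
E
python3 - <<'E'
from h import *
t=cv2.imread("pics/top0.png")[190:310,195:365]; s=cv2.imread("pics/scene0.png")[145:235,200:345]
cv2.imwrite("pics/c1.png",np.vstack([cv2.resize(t,(425,300),interpolation=2),cv2.resize(s,(425,264),interpolation=2)]))
im=cv2.imread("pics/top0.png"); h=cv2.cvtColor(im,cv2.COLOR_BGR2HSV)
m=cv2.inRange(h,(80,90,30),(100,255,255))
# stand outline incl. page and leaf: hull of teal
for c in cv2.findContours(m[195:310,195:360].copy(),cv2.RETR_EXTERNAL,2)[0]:
    if cv2.contourArea(c)>300: 
        r=cv2.minAreaRect(c); print("rect",r[1],r[2]); b=cv2.boxPoints(r)+[195,195]; print(b.round(1))
        for p in b: print(onz("top",p,.03).round(4))
for nm,p,z in [("lug",(283,210),.044),("lug",(277,294),.044),("plug",(251,174),0.02),("spool",(335,178),.05),("mic",(412,268),.05)]: print(nm,onz("top",p,z).round(3))
E
```

```text
rect (65.94574737548828, 86.39215850830078) 4.635463237762451
[[278.4 296.2]
 [285.4 210.1]
 [351.1 215.4]
 [344.1 301.5]]
[ 0.4067 -0.0574  0.03  ]
[ 0.5909 -0.0676  0.03  ]
[ 0.5832 -0.2099  0.03  ]
[ 0.3986 -0.1965  0.03  ]
rect (65.27516174316406, 86.2721939086914) 5.617580890655518
[[205.8 289.6]
 [214.3 203.7]
 [279.3 210.1]
 [270.8 296. ]]
[0.4158 0.0962 0.03  ]
[0.6003 0.0863 0.03  ]
[ 0.5904 -0.0543  0.03  ]
[ 0.4067 -0.0414  0.03  ]
lug [ 0.589 -0.062  0.044]
lug [ 0.411 -0.054  0.044]
plug [0.671 0.01  0.02 ]
spool [ 0.66  -0.172  0.05 ]
mic [ 0.471 -0.338  0.05 ]
```

View pics/c1.png

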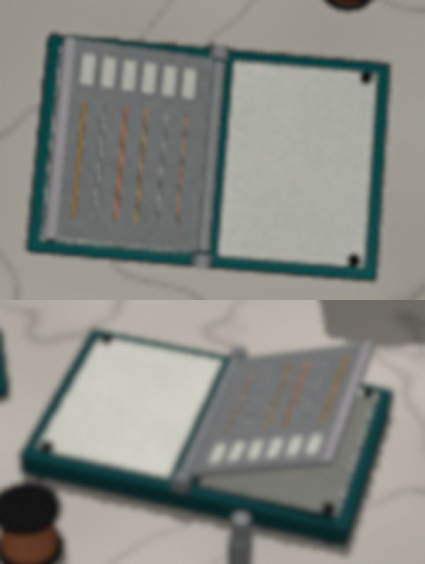

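```bash
python3 - <<'E'
from h import *
P=np.array([tri([ray("top",a),ray("scene",b)]) for a,b in [((222.2,205.2),(313.3,199.6)),((215,286),(327,160.4))]])
print(P.round(4))
yaw=np.radians(-3.3); X=np.array([np.cos(yaw),np.sin(yaw)]);Y=np.array([-X[1],X[0]])
C=np.mean([onz("top",p,.03)[:2] for p in [(205.8,289.6),(214.3,203.7),(351.1,215.4),(344.1,301.5)]],0);print("centre",C)
for p in P: d=p[:2]-C; print(d@X,d@Y,p[2]-.036,np.arctan2(p[2]-.036,d@Y), np.hypot(d@Y,p[2]-.036))
for u in [(209.0,223),(209,213)]: print(onz("scene",u,.05))
print(onz("scene",(282,247),0.0),onz("top",(252,177),0.0))
E
```

```text
[[0.5878 0.0648 0.0858]
 [0.4228 0.0731 0.0787]]
centre [ 0.49954384 -0.05590109]
0.08115140951805805 0.12560204554426 0.049798594268309175 0.37746749530447526 0.1351139290968997
-0.08403505291145859 0.12434208442646663 0.04270655948323646 0.33083689529953453 0.1314716858582629
[ 0.69158829 -0.16554968  0.05      ]
[ 0.65961825 -0.17633282  0.05      ]
[0.67992424 0.01199681 0.        ] [0.66864339 0.00819784 0.        ]
```

```bash
python3 -m crank '[{"gripper":0,"travel":[0,0,-8],"twist":[0,0,-0.175]},{"gripper":0,"travel":[0,0,-8],"twist":[0,0,-0.175]},{"gripper":0,"travel":[0,0,-8],"twist":[0,0,-0.175]},{"gripper":0,"travel":[0,0,-8],"twist":[0,0,-0.175]},{"gripper":0,"travel":[0,0,-8],"twist":[0,0,-0.175]},{"gripper":0,"travel":[0,0,-8],"twist":[0,0,-0.175]},{"gripper":0,"travel":[0,0,-8],"twist":[0,0,-0.175]},{"gripper":0,"travel":[0,0,0],"twist":[0,0,0]}]' 30; cat >> h.py <<'E'
from scipy.spatial.transform import Rotation as Ro
C=np.array([.4995,-.0559]); _y=np.radians(-3.3); X=np.array([np.cos(_y),np.sin(_y)]);Y=np.array([-X[1],X[0]])
def st():
    o=bot.get_obs(); R=Ro.from_euler("xyz",o["tcp_rot"],degrees=True).as_matrix(); d=o["ee_pos"][:2]-C
    S=np.array([[*X,0],[*Y,0],[0,0,1]])
    print("t",o["time"],"stand xyz mm",np.r_[d@X,d@Y,o["ee_pos"][2]].__mul__(1000).round(1),"toolz",(S@R[:,2]).round(3),"F",(S@o["wrist_force"]).round(1),"open",round(o["opening"],4),"q",o["q"].round(0)); return R,S,o
def to(x,y,z):
    R,S,o=st(); p=np.r_[C+x*X+y*Y,z]; print("travel needed mm",(R.T@(p-o["ee_pos"])*1000).round(1))
E
python3 -c "
from h import *
to(0,.2,.3)"
```

```text
time: 1.1
ee_pos: [0.1556, -0.5276, 0.2874]
tcp_rot: [180.0, 0.0, 86.6]
wrist_force: [-0.6, -0.7, -0.7]
opening: 0.0
grasp_force: 0.0
t 1.1 stand xyz mm [-316.2 -490.8  287.4] toolz [ 0. -0. -1.] F [-0.6 -0.7 -0.7] open 0.0 q [-74.   7.  18. 102.   0.  20.]
travel needed mm [691.6 314.4 -12.7]
```

```bash
python3 -m crank '[{"gripper":0,"travel":[40,26,0],"twist":[0,0,0]},{"gripper":0,"travel":[40,26,0],"twist":[0,0,0]},{"gripper":0,"travel":[40,26,0],"twist":[0,0,0]},{"gripper":0,"travel":[40,26,0],"twist":[0,0,0]},{"gripper":0,"travel":[40,26,0],"twist":[0,0,0]},{"gripper":0,"travel":[40,26,0],"twist":[0,0,0]},{"gripper":0,"travel":[40,26,0],"twist":[0,0,0]},{"gripper":0,"travel":[40,26,0],"twist":[0,0,0]},{"gripper":0,"travel":[40,26,0],"twist":[0,0,0]},{"gripper":0,"travel":[40,26,0],"twist":[0,0,0]},{"gripper":0,"travel":[40,26,0],"twist":[0,0,0]},{"gripper":0,"travel":[40,26,0],"twist":[0,0,0]}]' 
python3 -c "
from h import *
to(0,.2,.25)"
```

```text
time: 2.6
ee_pos: [0.496, -0.0653, 0.2867]
tcp_rot: [-180.0, 0.0, 86.3]
wrist_force: [0.5, -1.0, 0.5]
opening: 0.0001
grasp_force: 0.0
t 2.6 stand xyz mm [ -3.   -9.6 286.7] toolz [-0. -0. -1.] F [ 0.5 -0.9  0.5] open 0.0001 q [ -7.  -0.  11. 101.  -0.  86.]
travel needed mm [209.6   1.7  36.7]
```

```bash
python3 -m crank '[{"gripper":0,"travel":[42,0,0],"twist":[0,0,0]},{"gripper":0,"travel":[42,0,0],"twist":[0,0,0]},{"gripper":0,"travel":[42,0,0],"twist":[0,0,0]},{"gripper":0,"travel":[42,0,0],"twist":[0,0,0]},{"gripper":0,"travel":[42,0,0],"twist":[0,0,0]},{"gripper":0,"travel":[0,0,0],"twist":[0,-0.18,0]},{"gripper":0,"travel":[0,0,0],"twist":[0,-0.18,0]},{"gripper":0,"travel":[0,0,0],"twist":[0,-0.18,0]},{"gripper":0,"travel":[0,0,0],"twist":[0,-0.18,0]},{"gripper":0,"travel":[0,0,0],"twist":[0,-0.18,0]},{"gripper":0,"travel":[0,0,0],"twist":[0,0,0]}]' 
python3 -c "
from h import *
to(0,.2,.12)
cv2.imwrite('pics/w1.png',bot.camera('wrist')[:,:,::-1])"
```

```text
time: 3.98
ee_pos: [0.508, 0.1447, 0.2821]
tcp_rot: [-179.6, 51.9, 86.9]
wrist_force: [-1.2, 0.3, -0.6]
opening: 0.0001
grasp_force: 0.0
t 3.975 stand xyz mm [ -3.1 200.8 282.1] toolz [-0.004 -0.787 -0.617] F [-1.2  0.3 -0.6] open 0.0001 q [ 35.  30.  31. 130. -38. 142.]
travel needed mm [127.    3.8 100.6]
```

View pics/w1.png

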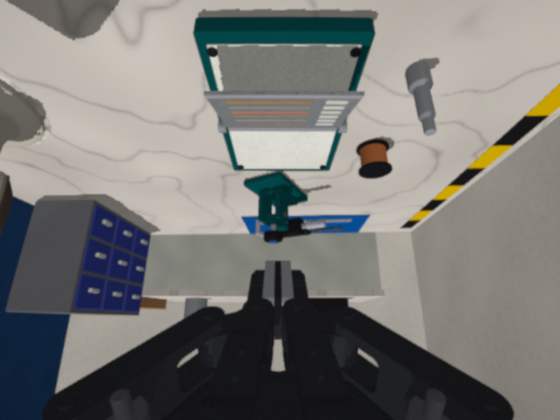

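The wrist view shows the leaf's free edge at (205,93)-(362,95), in front of the spine at row ~128. The plug gauge is well off to the right.

```bash
python3 - <<'E'
from h import *
from scipy.optimize import brentq
for u in [(205,94),(283,95),(362,96)]:
    o,d=ray("wrist",u); 
    f=lambda t:(lambda p:np.array([(p[:2]-C)@X,(p[:2]-C)@Y,p[2]-.036]))(o+d*t)
    ts=np.linspace(.05,.8,3000); r=np.array([np.hypot(*f(t)[1:])-.138 for t in ts])
    for i in np.where(np.diff(np.sign(r)))[0]: p=f(ts[i]); print(u,p.round(4),np.arctan2(p[2],p[1]))
for u in [(219,131),(346,130)]:
    p=onz("wrist",u,.04); print("lug",(p[:2]-C)@X,(p[:2]-C)@Y)
for u in [(195,19),(375,18)]:
    p=onz("wrist",u,.03); print("edge",(p[:2]-C)@X,(p[:2]-C)@Y)
E
```

```text
(205, 94) [-0.0783  0.1263  0.056 ] 0.4173042301322952
(205, 94) [-0.1395 -0.0664 -0.1208] -2.0734343058501037
(283, 95) [0.0013 0.1257 0.0572] 0.42682575264540645
(283, 95) [ 0.005  -0.0686 -0.1197] -2.0913227128840863
(362, 96) [0.0819 0.1254 0.0577] 0.43103941926383477
(362, 96) [ 0.152  -0.0695 -0.1191] -2.09902329763236
lug -0.09310876268336808 -0.0077019525035523576
lug 0.0980508533698114 -0.005052793949592019
edge -0.08598955107654138 0.1619973389694205
edge 0.0917287231371257 0.16314032830569936
```

```bash
python3 -m crank '[{"gripper":0,"travel":[32,0,20],"twist":[0,0.05,0]},{"gripper":0,"travel":[32,0,20],"twist":[0,0.05,0]},{"gripper":0,"travel":[32,0,20],"twist":[0,0.05,0]},{"gripper":0,"travel":[0,3,0],"twist":[0,0,0]},{"gripper":0,"travel":[0,0,0],"twist":[0,0,0]}]' 
python3 -c "
from h import *
to(0,.18,.07);to(0,.12,.055)"
```

```text
time: 4.65
ee_pos: [0.5122, 0.1603, 0.1782]
tcp_rot: [179.8, 42.9, 86.4]
wrist_force: [-0.8, 1.0, -0.1]
opening: 0.0001
grasp_force: 0.0
t 4.65 stand xyz mm [2.000e-01 2.166e+02 1.782e+02] toolz [ 0.    -0.681 -0.733] F [-0.8  0.9 -0.1] open 0.0001 q [ 34.  26.  19. 113. -33. 136.]
travel needed mm [ 46.8  -0.4 104.1]
t 4.65 stand xyz mm [2.000e-01 2.166e+02 1.782e+02] toolz [ 0.    -0.681 -0.733] F [-0.8  0.9 -0.1] open 0.0001 q [ 34.  26.  19. 113. -33. 136.]
travel needed mm [ 13.1  -0.3 156. ]
```

```bash
python3 -m crank '[{"gripper":0,"travel":[12,0,20],"twist":[0,0,0]},{"gripper":0,"travel":[8,0,20],"twist":[0,0,0]},{"gripper":0,"travel":[0,0,20],"twist":[0,0,0]},{"gripper":0,"travel":[0,0,20],"twist":[0,0,0]},{"gripper":0,"travel":[0,0,20],"twist":[0,0,0]},{"gripper":0,"travel":[0,0,20],"twist":[0,0,0]},{"gripper":0,"travel":[0,0,0],"twist":[0,0,0]}]' 
python3 -c "
from h import *
to(0,.129,.053)"
```

```text
time: 5.52
ee_pos: [0.5079, 0.0933, 0.0752]
tcp_rot: [180.0, 43.0, 86.5]
wrist_force: [0.2, -0.1, 0.4]
opening: -0.0002
grasp_force: 0.0
t 5.525 stand xyz mm [ -0.2 149.4  75.2] toolz [-0.001 -0.682 -0.732] F [ 0.2 -0.1  0.4] open -0.0002 q [ 29.  22.   3.  97. -35. 131.]
travel needed mm [ 0.2  0.2 30.1]
```

```bash
python3 -m crank '[{"gripper":0,"travel":[0,0,15],"twist":[0,0,0]},{"gripper":0,"travel":[0,0,15],"twist":[0,0,0]},{"gripper":0,"travel":[-8,0,0],"twist":[0,0,0]},{"gripper":0,"travel":[-8,0,-2],"twist":[0,0,0]},{"gripper":0,"travel":[-8,0,-2],"twist":[0,0,0]},{"gripper":0,"travel":[-8,0,-3],"twist":[0,0,0]},{"gripper":0,"travel":[-8,0,-3],"twist":[0,0,0]},{"gripper":0,"travel":[0,0,0],"twist":[0,0,0]}]' 
cat > plan.py <<'E'
from h import *
import sys
def tcp(th,phi,r=.11):
    n=np.array([np.sin(th),-np.cos(th)]); c=np.array([0,.036])+r*np.array([np.cos(th),np.sin(th)])+.002*n
    return c+.011*np.array([np.sin(phi),-np.cos(phi)])
def plan(ths,phis,rs):
    R,S,o=st(); d=o["ee_pos"][:2]-C; p=np.array([d@Y,o["ee_pos"][2]]); z=S@R[:,2]; ph=np.arctan2(-z[2],-z[1])
    print("x off mm",d@X*1000,"phi",np.degrees(ph))
    for th,f,r in zip(ths,phis,rs):
        q=tcp(th,f,r); e=(q-p)*1000; print(f"th {np.degrees(th):.0f} travel x {e@[np.sin(ph),-np.cos(ph)]:.1f} z {e@[-np.cos(ph),-np.sin(ph)]:.1f} ry {f-ph:.3f}  tcp {q.round(3)}"); p,ph=q,f
E
python3 - <<'E'
from plan import *
a=np.radians
ths=a(np.arange(50,131,6)); plan(ths,[max(a(47),min(a(90),a(47)+(t-a(80))*43/50)) for t in ths],np.linspace(.118,.11,len(ths)))
cv2.imwrite("pics/s2.png",cv2.resize(bot.camera("scene")[100:260,170:370,::-1],(600,480)))
E
```

```text
time: 6.52
ee_pos: [0.5056, 0.0508, 0.0877]
tcp_rot: [179.9, 43.0, 86.5]
wrist_force: [0.2, 1.2, -1.1]
opening: -0.0
grasp_force: 0.0
t 6.525 stand xyz mm [-1.000e-01  1.069e+02  8.770e+01] toolz [-0.    -0.681 -0.732] F [ 0.1  1.2 -1.1] open -0.0 q [ 25.  18.  -1.  95. -37. 127.]
x off mm -0.05982944834230508 phi 47.041456315673244
th 50 travel x -36.1 z -7.2 ry -0.001  tcp [0.085 0.118]
th 56 travel x -12.2 z 1.7 ry 0.000  tcp [0.075 0.125]
th 62 travel x -11.9 z 2.9 ry 0.000  tcp [0.065 0.131]
th 68 travel x -11.5 z 4.2 ry 0.000  tcp [0.053 0.135]
th 74 travel x -10.9 z 5.3 ry 0.000  tcp [0.042 0.139]
th 80 travel x -10.2 z 6.4 ry 0.000  tcp [0.03  0.141]
th 86 travel x -9.5 z 6.4 ry 0.090  tcp [0.019 0.143]
th 92 travel x -9.4 z 6.5 ry 0.090  tcp [0.007 0.144]
th 98 travel x -9.2 z 6.6 ry 0.090  tcp [-0.004  0.143]
th 104 travel x -9.0 z 6.7 ry 0.090  tcp [-0.015  0.141]
th 110 travel x -8.9 z 6.8 ry 0.090  tcp [-0.026  0.139]
th 116 travel x -8.7 z 6.9 ry 0.090  tcp [-0.036  0.135]
th 122 travel x -8.5 z 6.9 ry 0.090  tcp [-0.046  0.13 ]
th 128 travel x -8.4 z 7.0 ry 0.090  tcp [-0.055  0.124]
```

View pics/s2.png

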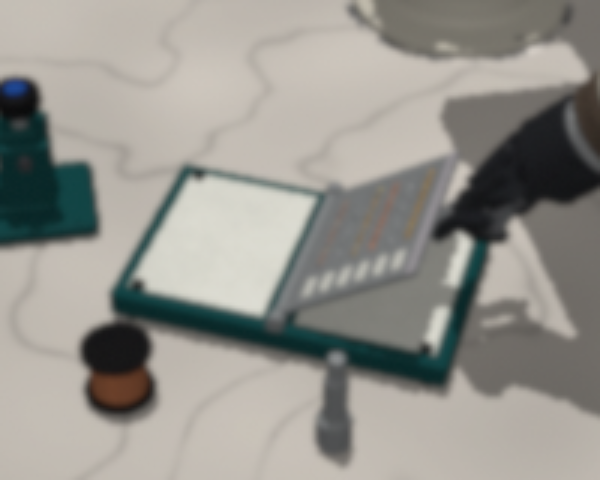

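The scene crop shows the fingertip at (440,235), tucked at the middle of the leaf's free edge (432,212). The stand is unmoved. I'll carry on pushing.

```bash
python3 -m crank '[{"gripper":0,"travel":[-9,0,-2],"twist":[0,0,0]},{"gripper":0,"travel":[-9,0,-2],"twist":[0,0,0]},{"gripper":0,"travel":[-9,0,-2],"twist":[0,0,0]},{"gripper":0,"travel":[-9,0,-1],"twist":[0,0,0]},{"gripper":0,"travel":[-12,0,2],"twist":[0,0,0]},{"gripper":0,"travel":[-12,0,3],"twist":[0,0,0]}]' 
python3 - <<'E'
from plan import *
st()
cv2.imwrite("pics/s3.png",cv2.resize(bot.camera("scene")[100:260,170:370,::-1],(600,480)))
E
```

```text
time: 7.32
ee_pos: [0.5029, 0.008, 0.1299]
tcp_rot: [180.0, 43.0, 86.6]
wrist_force: [-0.3, 1.5, -0.4]
opening: -0.0001
grasp_force: 0.9
t 7.325 stand xyz mm [ -0.3  63.9 129.9] toolz [-0.    -0.682 -0.732] F [-0.4  1.5 -0.4] open -0.0001 q [ 21.  13.  -2.  97. -38. 122.]
```

View pics/s3.png

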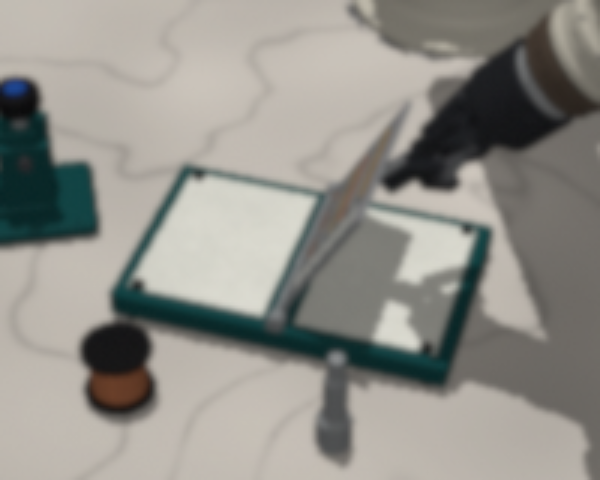

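The leaf is now at about 60°, with the fingertip on its underside at (390,180). The stand and bystanders have not moved. Next is the sweep past upright.

```bash
python3 -m crank '[{"gripper":0,"travel":[-11,0,4],"twist":[0,0,0]},{"gripper":0,"travel":[-11,0,5],"twist":[0,0,0]},{"gripper":0,"travel":[-10,0,6],"twist":[0,0,0]},{"gripper":0,"travel":[-9.5,0,6.4],"twist":[0,0.09,0]},{"gripper":0,"travel":[-9.5,0,6.5],"twist":[0,0.09,0]},{"gripper":0,"travel":[-9,0,6.5],"twist":[0,0.09,0]},{"gripper":0,"travel":[-9,0,6.7],"twist":[0,0.09,0]},{"gripper":0,"travel":[-9,0,6.8],"twist":[0,0.09,0]},{"gripper":0,"travel":[-8.7,0,7],"twist":[0,0.09,0]},{"gripper":0,"travel":[-8.5,0,7],"twist":[0,0.09,0]}]' 
python3 - <<'E'
from plan import *
a=np.radians
ths=a(np.r_[np.arange(128,175,6),177,179]); plan(ths,[min(a(90),a(83+3*i)) for i in range(len(ths))],[.11]*len(ths))
cv2.imwrite("pics/s4.png",cv2.resize(bot.camera("scene")[100:260,170:370,::-1],(600,480)))
E
```

```text
time: 8.62
ee_pos: [0.4962, -0.1018, 0.1285]
tcp_rot: [179.9, 6.7, 86.6]
wrist_force: [-0.5, 1.2, 1.5]
opening: 0.0003
grasp_force: 0.6
t 8.625 stand xyz mm [ -0.7 -46.  128.5] toolz [ 0.001 -0.117 -0.993] F [-0.6  1.2  1.5] open 0.0003 q [-8. -3. -9. 83. -7. 86.]
x off mm -0.6886144616563158 phi 83.25679263019622
th 128 travel x -8.4 z 7.0 ry -0.004  tcp [-0.055  0.123]
th 134 travel x -7.9 z 7.8 ry 0.052  tcp [-0.064  0.116]
th 140 travel x -7.4 z 8.2 ry 0.052  tcp [-0.072  0.108]
th 146 travel x -6.9 z 9.0 ry 0.017  tcp [-0.079  0.099]
th 152 travel x -6.1 z 9.8 ry 0.000  tcp [-0.085  0.089]
th 158 travel x -5.1 z 10.3 ry 0.000  tcp [-0.09   0.079]
th 164 travel x -3.9 z 10.8 ry 0.000  tcp [-0.094  0.068]
th 170 travel x -2.8 z 11.2 ry 0.000  tcp [-0.097  0.057]
th 177 travel x -1.8 z 13.3 ry 0.000  tcp [-0.099  0.044]
th 179 travel x -0.2 z 3.8 ry 0.000  tcp [-0.099  0.04 ]
```

View pics/s4.png

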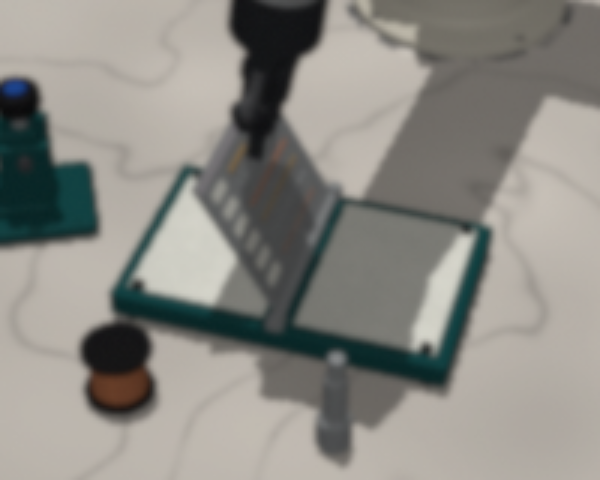

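The leaf is past upright at about 125°, with the fingertip on its upper face (255,150). I'll follow it down to about 172°.

```bash
python3 -m crank '[{"gripper":0,"travel":[-8.4,0,7],"twist":[0,0,0]},{"gripper":0,"travel":[-8,0,8],"twist":[0,0.05,0]},{"gripper":0,"travel":[-7.5,0,8],"twist":[0,0.05,0]},{"gripper":0,"travel":[-7,0,9],"twist":[0,0.017,0]},{"gripper":0,"travel":[-6,0,10],"twist":[0,0,0]},{"gripper":0,"travel":[-5,0,10],"twist":[0,0,0]},{"gripper":0,"travel":[-4,0,11],"twist":[0,0,0]},{"gripper":0,"travel":[-3,0,11],"twist":[0,0,0]},{"gripper":0,"travel":[-1,0,4],"twist":[0,0,0]},{"gripper":0,"travel":[0,0,0],"twist":[0,0,0]}]' 
python3 -c "
from h import *
st()"
```

```text
time: 9.93
ee_pos: [0.493, -0.1531, 0.0525]
tcp_rot: [-180.0, 0.2, 86.6]
wrist_force: [-0.4, -0.1, -0.2]
opening: -0.0001
grasp_force: 0.0
t 9.925 stand xyz mm [ -0.9 -97.4  52.5] toolz [-0.001 -0.003 -1.   ] F [-0.4 -0.1 -0.2] open -0.0001 q [-17.   1. -14.  75.  -0.  76.]
```

```bash
python3 -m crank '[{"gripper":0,"travel":[0,0,4],"twist":[0,0,0]},{"gripper":0,"travel":[0,0,4],"twist":[0,0,0]},{"gripper":0,"travel":[0,0,3],"twist":[0,0,0]},{"gripper":0,"travel":[0,0,0],"twist":[0,0,0]}]'; python3 -m crank '[{"gripper":0,"travel":[0,0,1.5],"twist":[0,0,0]},{"gripper":0,"travel":[0,0,1.5],"twist":[0,0,0]},{"gripper":0,"travel":[0,0,0],"twist":[0,0,0]}]'
```

```text
time: 10.42
ee_pos: [0.4931, -0.1531, 0.0416]
tcp_rot: [-180.0, 0.2, 86.6]
wrist_force: [0.3, 0.0, -0.2]
opening: 0.0001
grasp_force: 0.0
time: 10.8
ee_pos: [0.4932, -0.1532, 0.0388]
tcp_rot: [-180.0, 0.2, 86.6]
wrist_force: [-0.4, -0.7, 0.0]
opening: -0.0004
grasp_force: 0.0
```

```bash
for i in 1 2; do python3 -m crank '[{"gripper":0,"travel":[0,0,1],"twist":[0,0,0]},{"gripper":0,"travel":[0,0,0],"twist":[0,0,0]}]' | egrep 'ee_pos|force'; done; python3 -c "
from h import *
cv2.imwrite('pics/s5.png',cv2.resize(bot.camera('scene')[100:260,170:370,::-1],(600,480)))"
```

```text
ee_pos: [0.4933, -0.1533, 0.038]
wrist_force: [-0.9, 0.3, 2.4]
grasp_force: 1.1
ee_pos: [0.4933, -0.1533, 0.0379]
wrist_force: [-3.7, 1.7, 10.5]
grasp_force: 4.9
```

View pics/s5.png

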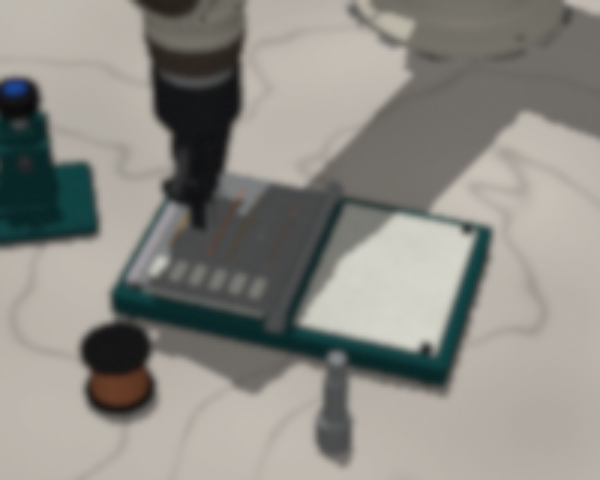

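The leaf lies flat on the -y page, with a firm stop at z = 38 mm and 10.5 N. The fingertip is at (200,225). Now I'll back off straight up and check.

```bash
python3 -m crank '[{"gripper":0,"travel":[0,0,-3],"twist":[0,0,0]},{"gripper":0,"travel":[0,0,-10],"twist":[0,0,0]},{"gripper":0,"travel":[0,0,-25],"twist":[0,0,0]},{"gripper":0,"travel":[0,0,-30],"twist":[0,0,0]},{"gripper":0,"travel":[0,0,-30],"twist":[0,0,0]},{"gripper":0,"travel":[0,0,-30],"twist":[0,0,0]},{"gripper":0,"travel":[0,0,-20],"twist":[0,0,0]},{"gripper":0,"travel":[0,0,0],"twist":[0,0,0]},{"gripper":0,"travel":[0,0,0],"twist":[0,0,0]}]'; python3 -c "
from h import *
cv2.imwrite('pics/s6.png',cv2.resize(bot.camera('scene')[100:260,170:370,::-1],(600,480)))"
```

```text
time: 12.48
ee_pos: [0.4931, -0.1528, 0.1841]
tcp_rot: [-179.9, 0.2, 86.6]
wrist_force: [0.3, -0.1, 0.2]
opening: -0.0001
grasp_force: 0.0
```

View pics/s6.png

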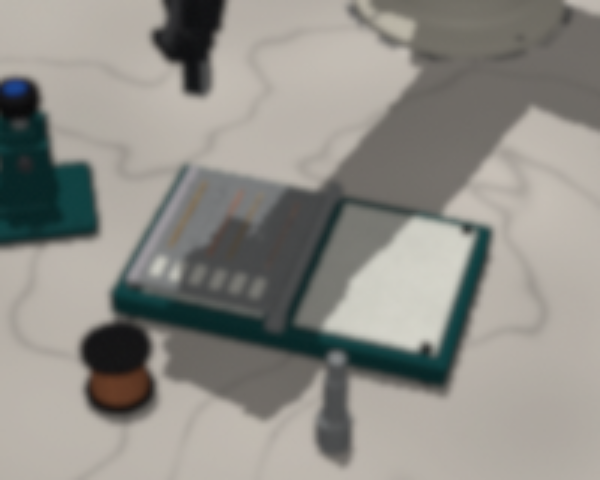

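The leaf is flat on the left page, the hand is clear at (195,80), and the stand, spool, gauge and micrometer have not moved.

```bash
python3 -c "
from workcell import bot
print(bot.job_done())"
```

```text
the job is handed in; nothing more can be done
None
```

The leaf was pushed over its spine with the closed fingertips and pressed flat on the -y page (about 10 N); the stand, spool, plug gauge and micrometer look unmoved in the camera views, the hand is clear, and the job was handed in at about 12.5 s.

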